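# Load the work carrier under the pressing bridge

### The job

Slide the flat aluminium work carrier along the lapping plate, nose first between the guide rails and under the pressing bridge, until its nose is against the end stop. Then wind the handwheel clockwise by its crank knob until the press foot comes down and rests on the carrier. Leave the ring, the weight, the bottles and the cup standing where they are.

Things in the scene. Friction and masses are not known exactly. Their poses are not given: they have to be found in the camera images.
- lapper: Fixed lapping machine: round dark iron plate, radius 240 mm, flat top 18 mm above the table, carrying steel guide rails, an end stop and a cream pressing bridge. Origin: centre of the plate at table height; +x is the loading direction along the lane (the lane's middle is y=0), +y the side with the handwheel, z up.
- lane_mouth (a point): Middle of the lane's entrance at plate-top height (lapper x=67 mm, y=0, z=18); axes as the lapper's. Two steel rails 14 mm high run along the lane, inner faces 37 mm either side of the middle from 28 mm past this point to the end stop 123 mm past it; flared lead-ins make the mouth about 100 mm wide.
- bridge_mid (a point): Middle of the underside of the bridge (lapper x=140 mm, y=0, z=60), 42 mm above the plate. The bridge is 50 mm deep along the lane, its top 92 mm above the table, standing on blocks outside the lane.
- stop_face (a point): Middle of the face of the steel end stop across the lane, at plate-top height (lapper x=190 mm, y=0, z=18). Axes as the lapper's. The stop is 26 mm high.
- carrier: Loose work carrier: aluminium slab 200 mm long (x), 64 wide (y), 20 thick, 0.6 to 0.95 kg, flat on the plate. Origin: centre of its underside; +x points to the nose (last 10 mm only 48 wide). A black upright fin grip on its rear half, centred at x=-65 mm: 60 mm long (x), 18 thick (y), 20 to 75 mm above the underside; pinch it across its thickness from above.
- nose (a point): Middle of the carrier's nose end, at its underside (carrier x=+100 mm).
- fin (a point): Point in the carrier's fin grip, 52 mm above the underside (carrier x=-65 mm, y=0). Axes as the carrier's.
- handwheel (a joint): Angle of the handwheel about its upright axis, rad, growing clockwise seen from above, 0 to 3.7; starts between 0 and 1.2. The foot goes down 8 mm per rad and meets a carrier under it at about 2.75. It stays where it is left; turning takes about 2 to 4 N at the crank, then resists firmly once the foot touches.
- wheel_hub (a point): Top of the handwheel's hub on its axis (lapper x=140, y=100 mm), 120 mm above the table. Black-rimmed wheel 104 mm in diameter, lying level, rim top at this height.
- crank_grip (a point): Middle of the upright black crank knob on the handwheel, 42 mm from its axis. The knob is 18 to 24 mm in diameter, stands from 0 to 46 mm above the hub's top (this point: 26 mm above it), and spins freely on its own axis, so it can be carried round without turning the gripper.
- foot_tip (a point): Centre of the underside of the round press foot (32 mm diameter) below the bridge.
- cond_ring: Loose plain steel ring on the plate, 90 mm outside diameter, 36 mm high, origin at the centre of its underside. Bystander.
- weight: Loose dark steel weight with a small knob on the plate, 68 mm diameter, 52 mm high, origin at the centre of its underside. Bystander.
- bottle_a: Loose white squeeze bottle with a bent spout, 68 mm diameter, 205 mm high, origin under its centre. Bystander.
- bottle_b: Another such squeeze bottle. Bystander.
- beaker: Loose metal cup, 72 mm diameter, 85 mm high, origin under its centre. Bystander.
Not all that is in view belongs to the job. What is shaped like the carrier but pink or purple is not meant.

How it is judged:
By the outcome, as a careful person would: the job done as asked, in the order asked, and still so for the second after the job is handed in, with the robot touching nothing.
It also fails if it takes over 54 s, if anything falls off the work surface, if the arm or the gripper's body presses on something with over 40 N, if the wrist force passes 120 N, or if a joint passes its speed limit or range.

### The arm

A 6-joint arm with a two-finger parallel gripper is mounted at the origin on the work surface. World frame = base frame: x ahead of the robot, y to its left, z up, the work surface at z = 0. Lengths are in m, angles in rad, forces in N, time in s.
With the tool pointing down it reaches from about 0.375 to 0.9 m from the base axis. Payload 3.1 kg.
Tool frame: the origin (TCP) lies on the centre line of the jaws, within the pads' length; the fingertips stand 8 mm ahead of it and the grasp point (between the pads) lies 11 mm behind it (robot.tip_extent is the distance from the TCP to the fingertips, in m); y points along the fingers, z is the direction in which the jaws open and shut, and the axes are right-handed (so a half turn about y gives the same grasp; the last joint's range is limited). The gripper opens to 87 mm and grips with 3 to 60 N. Pads are 19 mm wide; open, the fingers measure 117 mm over their backs; the gripper's body (75 mm by 190 mm) begins 51 mm behind the grasp point.
Start: joints at [-1.312, 0.527, 1.433, -0, 1.181, -0.178], TCP at [0.264, -0.566, 0.231] pointing down, gripper open.
Joint ranges: [-3.08, 3.08], [-0.75, 2.2], [0.22, 2.44], [-1.43, 4.57], [0, 2.65], [-2.85, 2.85]. Speed limits (rad/s): [2.79, 2.79, 3.14, 3.14, 3.14, 3.14].

### API

Orientations are given as a unit quaternion [x, y, z, w].
In Python, from rig import robot gives the robot as it stands.
- The arm moves only by the shell command python3 -m crank 'ROWS' [FORCE]. ROWS is JSON, a list that holds one entry, the list of rows, each a list of 7 numbers: the turn, a rotation vector about the tool's x, y, z in degrees, then the shift along the tool's x, y, z in m, then the opening in per cent of the stroke, from 0 (shut) to 100 (fully open). In form: [[[ax, ay, az, dx, dy, dz, gripper], ...]]. A call has exactly 5 rows; each row shifts and turns the commanded pose from where the row before left it, along the tool's axes as they then stand; what a row does not reach is not made up. A row lasts 1/8 s, in which the tool goes at most 62.5 mm and 10.7 degrees, less where a joint would pass 70% of its speed; a pose out of reach is approached as far as the arm can. A call with a gripper value outside its range is refused whole. The fingers move at their own pace and stop on an object; FORCE is the grip in N (left out, the last holds). Time passes only in rows, so rows that do not move let the fingers close, or fill a call up. It gives the time, the measured TCP pose, the force and the opening at its end, in the units of the state.
- robot.get_obs(): the state, without advancing time (a new reading comes with each control period).
- robot.camera(name): name is "scene" or "top" or "wrist"; returns a dict with "img" (420x560x3 uint8, red, green, blue), "K" (3x3 intrinsics, pixels), "dist_coeffs" ([k1, k2, p1, p2, k3] as OpenCV has them; the pictures are not rectified), "R" (3x3) and "t" (3): a world point X has camera coordinates R X + t; the wrist camera has in their place "T_tool_cam" (4x4, takes a point from camera to tool coordinates, whose origin is the TCP and whose axes are the tool frame's). Camera axes: x right, y down, z forward; pixel columns grow to the right and rows downward; lengths in m; the calibration is good to about 2 mm. A picture is of the moment at which its call begins: read the wrist's pose just before it. There is no depth.
- robot.hand_in(): hands the job in, once; it reports no verdict.
Trained networks look in a picture, given as the dict that the camera call returned (one of the last four; its "shot" number tells which), for a name from the list of things; names that differ only in an ending like _2 or _b are one class to them, and where a whole thing is asked for, a point or a joint stands for the part that bears it (a point fixed in the world has none). Each returns a list of dicts, best first, with "conf" (0 to 1); they miss things now and then, are a little off and sometimes report something else, mostly with a low value. They report only what shows in the picture. A call takes as long as a camera call. They do not tell look-alikes from the thing itself.
- robot.spot_in(picture, thing): "at" ([row, column] in pixels, amid what is visible of it).
The state is a dict: "time": time; "q": joint angles; "joint_velocities": joint speeds; "joint_torque": joint torques, N m; "position": TCP position; "tool_rot": TCP orientation; "ft_force": force on the tool from outside, world axes, zero at the start; "moment": the same for the moment, N m; "grip_width": finger opening in m.
Only numpy, scipy, OpenCV 4.12 (cv2) and the standard library are available. Lean on these libraries where they do the work, as an engineer would, in place of code of your own. Each camera call takes 0.05 s, during which the arm holds its last target.

## Working session

There is one attempt and no reset: what is moved stays moved. The work goes in short steps, Python scripts to look and compute and a shell command to move; the robot and the scene stay as the last step left them, time stands still between calls to the robot, and variables do not carry over. Pictures are saved under pics/ and viewed, and the job is handed in when it is done.

```bash
ls; mkdir -p pics; python3 - <<'E'
from rig import robot
import cv2,pickle
o=robot.get_obs();print(o)
for n in ("scene","top","wrist"):
    p=robot.camera(n);cv2.imwrite(f"pics/{n}0.png",p["img"][:,:,::-1]);pickle.dump(p,open(f"{n}0.pkl","wb"))
    print({k:v for k,v in p.items() if k!="img"})
    for t in ("carrier","fin","crank_grip","wheel_hub","lapper","nose","cond_ring","weight","foot_tip"):
        try: print(n,t,[(d["at"],round(d["conf"],2)) for d in robot.spot_in(p,t)][:4])
        except Exception as e: print(n,t,repr(e))
print(robot.get_obs()["time"])
E
```

```text
pics
{'time': 0.0, 'q': array([-1.31246939e+00,  5.28449842e-01,  1.43390343e+00, -1.38168160e-05,
        1.18137391e+00, -1.78494227e-01]), 'joint_velocities': array([ 0.00164126, -0.00102985,  0.00193629, -0.00082838, -0.00062974,
        0.00020151]), 'joint_torque': array([ 1.22351361e-03, -4.40038705e+01, -1.76591384e+01,  6.34181849e-02,
        5.81452344e-02, -1.50739511e-04]), 'position': array([ 0.26425525, -0.56560256,  0.22958128]), 'tool_rot': array([-0.15325101,  0.69106119, -0.68955341,  0.15318175]), 'ft_force': array([-0.26021503, -1.13917554,  0.58493455]), 'moment': array([-0.02234753,  0.02438069, -0.03861159]), 'grip_width': 0.08696460645371358}
{'K': array([[429.53631467,   0.        , 275.07170683],
       [  0.        , 429.53631467, 196.41023044],
       [  0.        ,   0.        ,   1.        ]]), 'dist_coeffs': array([-0.01051111,  0.        ,  0.        ,  0.        ,  0.        ]), 'R': array([[-0.45646757,  0.88973886,  0.00145299],
       [ 0.74313254,  0.38215034, -0.54928603],
       [-0.48927639, -0.24965149, -0.83563314]]), 't': array([ 0.20672481
[... 1701 characters left out ...]
]]), 'dist_coeffs': array([-0.05125505,  0.        ,  0.        ,  0.        ,  0.        ]), 'T_tool_cam': array([[ 3.59551857e-04,  9.65767775e-01,  2.59407931e-01,
        -7.15409856e-02],
       [ 6.88063600e-04, -2.59408126e-01,  9.65767545e-01,
        -1.54408529e-01],
       [ 9.99999699e-01, -1.68754359e-04, -7.57780325e-04,
        -1.75133077e-03],
       [ 0.00000000e+00,  0.00000000e+00,  0.00000000e+00,
         1.00000000e+00]]), 'shot': 3}
wrist carrier [([139.6, 90.5], 0.83), ([4.9, 215.4], 0.58)]
wrist fin [([139.7, 93.5], 0.7)]
wrist crank_grip []
wrist wheel_hub []
wrist lapper []
wrist nose [([138.9, 91.2], 0.89)]
wrist cond_ring []
wrist weight []
wrist foot_tip []
1.5
```

View pics/scene0.png

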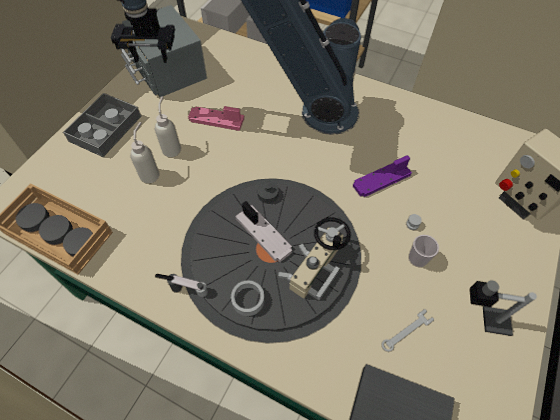

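View pics/top0.png

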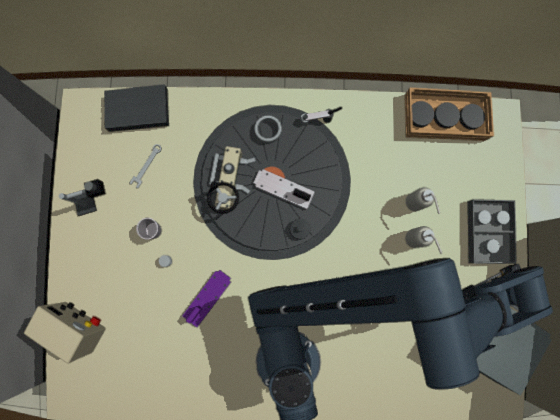

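```bash
python3 - <<'E'
import cv2
a=cv2.imread("pics/top0.png")[90:270,170:370];cv2.imwrite("pics/topcrop0.png",cv2.resize(a,(666,600),interpolation=cv2.INTER_CUBIC))
a=cv2.imread("pics/scene0.png")[150:350,170:390];cv2.imwrite("pics/scenecrop0.png",cv2.resize(a,(660,600),interpolation=cv2.INTER_CUBIC))
E
```

```text
(no output)
```

View pics/topcrop0.png

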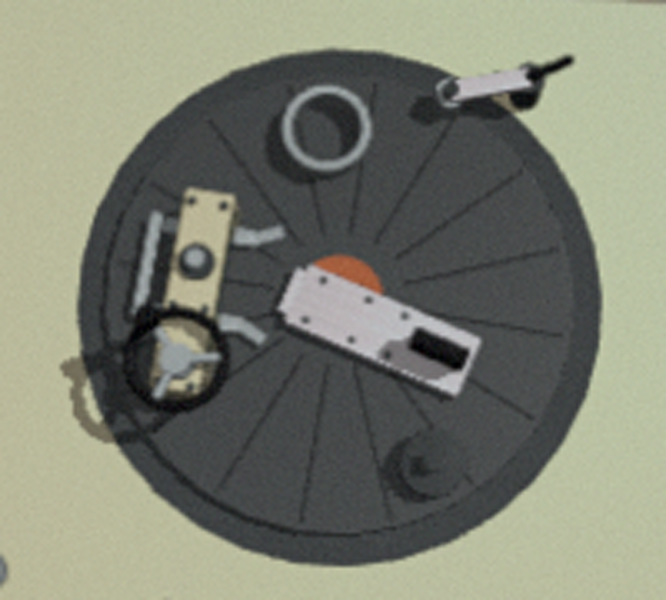

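View pics/scenecrop0.png

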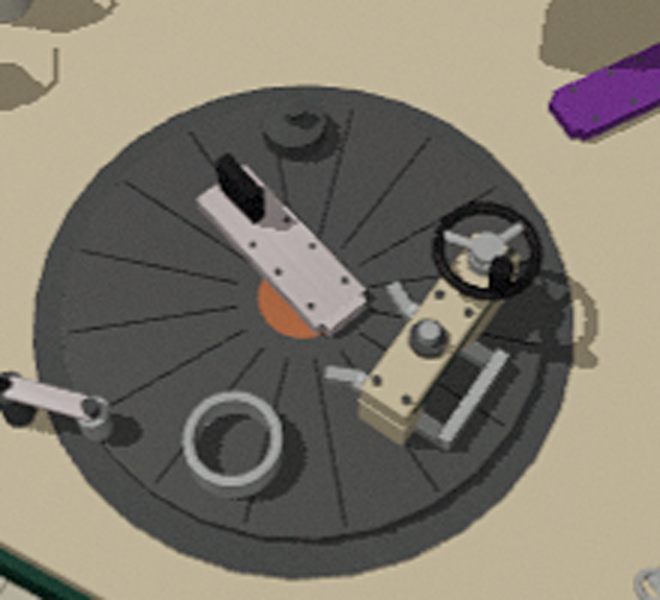

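```bash
cat > h.py <<'E'
import numpy as np,cv2,pickle
from scipy.spatial.transform import Rotation as Ro
def w2p(p,X):
    X=np.atleast_2d(np.asarray(X,float))
    return cv2.projectPoints(X,cv2.Rodrigues(p["R"])[0],p["t"],p["K"],p["dist_coeffs"])[0][:,0]
def p2w(p,uv,z):
    n=cv2.undistortPoints(np.array([[uv]],float),p["K"],p["dist_coeffs"])[0,0]
    d=p["R"].T@np.array([n[0],n[1],1]);c=-p["R"].T@p["t"]
    return c+d*(z-c[2])/d[2]
def wristcam(p,o):
    T=np.eye(4);T[:3,:3]=Ro.from_quat(o["tool_rot"]).as_matrix();T[:3,3]=o["position"]
    M=np.linalg.inv(T@p["T_tool_cam"]);q=dict(p);q["R"]=M[:3,:3];q["t"]=M[:3,3];return q
def L2W(L,P):
    c,s=np.cos(L[2]),np.sin(L[2]);P=np.atleast_2d(np.asarray(P,float))
    return np.c_[L[0]+c*P[:,0]-s*P[:,1],L[1]+s*P[:,0]+c*P[:,1],P[:,2]]
def shapes(L,C):
    a=np.linspace(0,2*np.pi,60)
    S=[]
    f=lambda P:L2W(L,P); g=lambda P:L2W(C,P)+[0,0,.018]
    S.append((f(np.c_[.24*np.cos(a),.24*np.sin(a),0*a+.018]),(0,255,255)))
    S.append((f(np.c_[.14+.052*np.cos(a),.1+.052*np.sin(a),0*a+.12]),(0,255,0)))
    for y in (.037,-.037): S.append((f([[.095,y,.032],[.19,y,.032]]),(255,255,0)))
    S.append((f([[.19,-.037,.044],[.19,.037,.044]]),(255,255,0)))
    S.append((f([[.115,-.05,.092],[.115,.05,.092]]),(0,0,255)));S.append((f([[.165,-.05,.092],[.165,.05,.092]]),(0,0,255)))
    S.append((g([[-.1,-.032,.02],[.09,-.032,.02],[.09,-.024,.02],[.1,-.024,.02],[.1,.024,.02],[.09,.024,.02],[.09,.032,.02],[-.1,.032,.02],[-.1,-.032,.02]]),(255,0,255)))
    S.append((g([[-.095,-.009,.075],[-.035,-.009,.075],[-.035,.009,.075],[-.095,.009,.075],[-.095,-.009,.075]]),(0,128,255)))
    return S
def overlay(p,L,C,box,k,fn):
    x0,y0,x1,y1=box
    im=cv2.resize(p["img"][y0:y1,x0:x1,::-1],None,fx=k,fy=k,interpolation=cv2.INTER_CUBIC)
    for P,c in shapes(L,C):
        q=((w2p(p,P)+.5-[x0,y0])*k).astype(int)
        cv2.polylines(im,[q.reshape(-1,1,2)],False,c,1)
    cv2.imwrite(fn,im)
E
python3 - <<'E'
from h import *
from scipy.optimize import least_squares
p=pickle.load(open("top0.pkl","rb"));s=pickle.load(open("scene0.pkl","rb"))
ct=lambda x,y:(170+x/3.33-.35,90+y/3.333-.35); cs=lambda x,y:(170+x/3-.33,150+y/3-.33)
# correspondences: lapper frame pt, top pix, scene pix
hub=[.14,.1,.12]
LT=[(hub,ct(175,357)),([.165,-.05,.092],None)]
print("hub top",p2w(p,ct(175,357),.12),"scene",p2w(s,cs(487,250),.12))
# plate edge points
e=[ct(80,310),ct(600,310),ct(340,48),ct(335,565)]
g=[]
im=p["img"]
print("carr rear corners top",p2w(p,ct(482,340),.038),p2w(p,ct(460,397),.038))
print("scene",p2w(s,cs(198,200),.038),p2w(s,cs(245,168),.038))
print("nose corners",p2w(p,ct(300,262),.038),p2w(p,ct(277,310),.038),"scene",p2w(s,cs(318,335),.038),p2w(s,cs(370,297),.038))
W=[p2w(p,x,.018)[:2] for x in e]
print(W)
def res(v): return [np.hypot(*(w-v[:2]))-v[2] for w in W]
r=least_squares(res,[.6,0,.24]);print("plate",r.x,r.fun)
print("bridge top corners",[p2w(p,ct(*x),.092) for x in((187,187),(238,193))],"post",p2w(p,ct(196,258),.1))
E
```

```text
hub top [0.53570498 0.22072137 0.12      ] scene [0.53844003 0.22180416 0.12      ]
carr rear corners top [ 0.5708747  -0.07759827  0.038     ] [ 0.51278627 -0.05621108  0.038     ]
scene [ 0.57500175 -0.07347635  0.038     ] [ 0.51911541 -0.04936408  0.038     ]
nose corners [0.6466158  0.10717511 0.038     ] [0.59702259 0.12907226 0.038     ] scene [0.6528145  0.10444888 0.038     ] [0.59357872 0.1312247  0.038     ]
[array([0.59678004, 0.33207285]), array([ 0.60779745, -0.19995642]), array([0.87995176, 0.07218573]), array([0.34323147, 0.0653875 ])]
plate [0.61166164 0.06626278 0.26731516] [-0.00108884 -0.00106793  0.00104032  0.00111644]
bridge top corners [array([0.7087103 , 0.21827146, 0.092     ]), array([0.70348958, 0.16779068, 0.092     ])] post [0.63602532 0.20600552 0.1       ]
```

```bash
python3 - <<'E'
from h import *
p=pickle.load(open("top0.pkl","rb"));s=pickle.load(open("scene0.pkl","rb"))
L=[.6117,.0663,np.radians(80.3)];C=[.583,.027,np.radians(66.6)]
overlay(p,L,C,(190,95,360,265),3.5,"pics/ov1t.png");overlay(s,L,C,(175,170,375,345),3.3,"pics/ov1s.png")
E
```

```text
(no output)
```

View pics/ov1t.png

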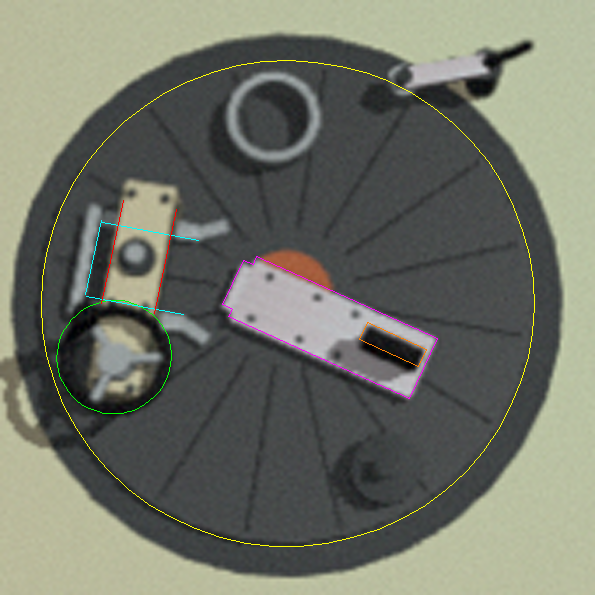

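View pics/ov1s.png

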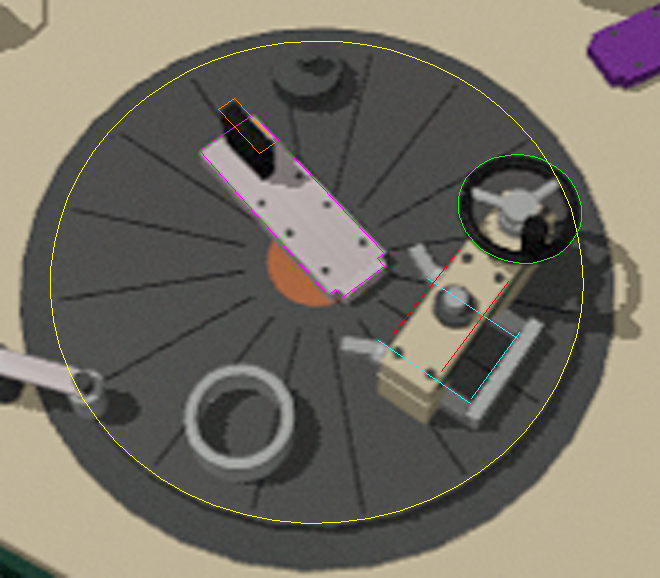

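```bash
python3 - <<'E'
from h import *
from scipy.optimize import least_squares
p=pickle.load(open("top0.pkl","rb"));s=pickle.load(open("scene0.pkl","rb"))
T=lambda x,y:np.array((190+x/3.5-.36,95+y/3.5-.36)); S=lambda x,y:np.array((175+x/3.3-.35,170+y/3.3-.35))
def res(v):
    L=v[:3];f=lambda X:L2W(L,[X])
    r=[]
    r+=list(w2p(p,f([.14,.1,.12]))[0]-T(116,355.5)); r+=list(w2p(s,f([.14,.1,.12]))[0]-S(520.5,210))
    r+=list(w2p(p,f([.14,0,v[3]]))[0]-T(134,253)); r+=list(w2p(s,f([.14,0,v[3]]))[0]-S(457,297))
    # bridge edges: far corners
    for x,t in ((.165,T(125,180)),(.115,T(179,188))): r+=list(w2p(p,f([x,v[4],.092]))[0]-t)
    for x,t in ((.165,S(434,406)),(.115,S(379,374))): r+=list(w2p(s,f([x,v[4],.092]))[0]-t)
    return np.array(r)
r=least_squares(res,[.6117,.0663,1.4,.11,-.08]);print(r.x,np.degrees(r.x[2]));print(r.fun.round(1).reshape(-1,2))
L=r.x[:3];C=[.584,.027,np.radians(66.6)]
overlay(p,L,C,(190,95,360,265),3.5,"pics/ov2t.png");overlay(s,L,C,(175,170,375,345),3.3,"pics/ov2s.png")
E
```

```text
[ 0.61828044  0.0694473   1.44692496  0.11589    -0.07624174] 82.90269329466406
[[-0.6  0.3]
 [-0.4 -1. ]
 [-0.6 -0.8]
 [-0.1  0.4]
 [-1.2 -2. ]
 [-1.6 -2.2]
 [-0.8 -2. ]
 [-0.  -2.3]]
```

View pics/ov2t.png

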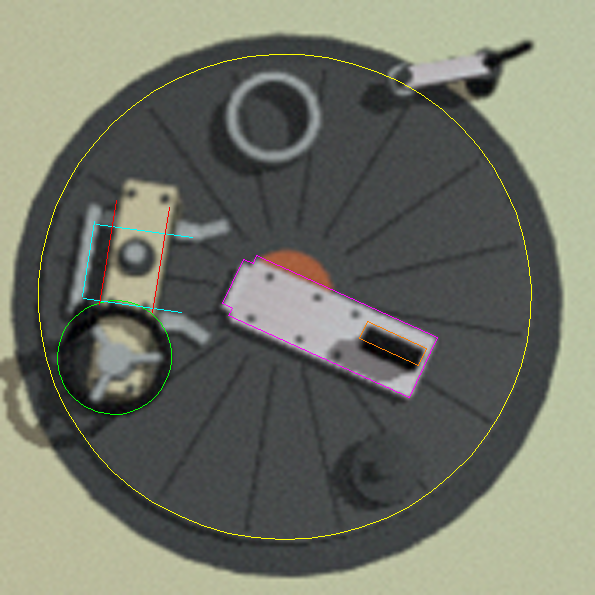

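View pics/ov2s.png

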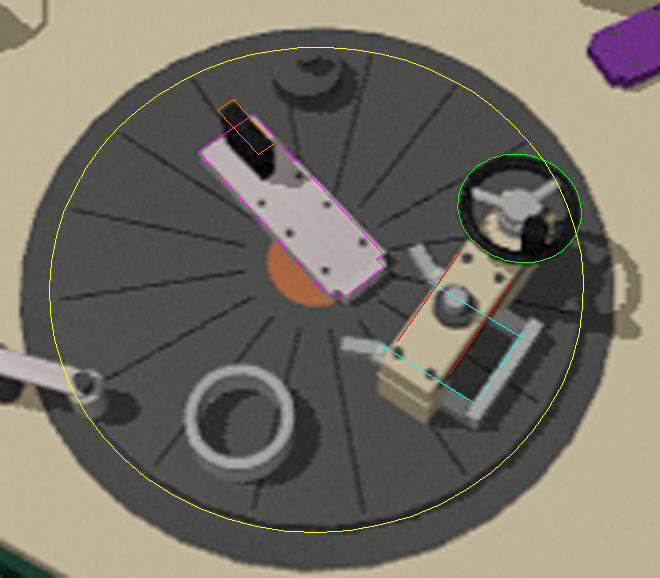

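```bash
cat >> h.py <<'E'
def delta(o,pos,yawx,xy=True):
    """tool-axis shift (mm) and turn about tool y (deg) to reach TCP pos, pointing down with tool x at heading yawx(rad)"""
    R=Ro.from_quat(o["tool_rot"]).as_matrix()
    x=np.array([np.cos(yawx),np.sin(yawx),0]);y=np.array([0,0,-1.]);z=np.cross(x,y)
    Rt=np.c_[x,y,z]
    rv=Ro.from_matrix(R.T@Rt).as_rotvec(degrees=True)
    d=np.asarray(pos)-o["position"]
    print("t",round(o["time"],2),"pos",o["position"].round(4),"yawx",np.degrees(np.arctan2(R[1,0],R[0,0])).round(1),"q",o["q"].round(2),"F",o["ft_force"].round(1),"grip",round(o["grip_width"],4))
    print("turn(tool) deg",rv.round(1),"shift before turn mm",(R.T@d*1000).round(1),"after turn",(Rt.T@d*1000).round(1))
E
python3 - <<'E'
from h import *
from rig import robot
o=robot.get_obs();p=pickle.load(open("top0.pkl","rb"))
for uv in((425,195),(422,237)):print(p2w(p,uv,.1))
for uv in((268,127),(296,230)):print(p2w(p,uv,.05))
print(Ro.from_quat(o["tool_rot"]).as_matrix().round(2))
yc=np.radians(66.6)
for y in (yc,yc+np.pi): delta(o,[.558,-.033,.30],y)
E
```

```text
[ 0.55896208 -0.43627388  0.1       ]
[ 0.42140077 -0.42452581  0.1       ]
[0.78717543 0.08249357 0.05      ]
[ 0.44021929 -0.01760478  0.05      ]
[[-0.91  0.    0.42]
 [-0.42  0.   -0.91]
 [-0.   -1.   -0.  ]]
t 1.5 pos [ 0.2644 -0.5663  0.2305] yawx -155.0 q [-1.31  0.53  1.43  0.    1.18 -0.18] F [0.5 0.9 0.7] grip 0.0869
turn(tool) deg [  0.  138.4   0. ] shift before turn mm [-491.6  -69.4 -359. ] after turn [606.  -69.5 -57.6]
t 1.5 pos [ 0.2644 -0.5663  0.2305] yawx -155.0 q [-1.31  0.53  1.43  0.    1.18 -0.18] F [0.5 0.9 0.7] grip 0.0869
turn(tool) deg [  0.  -41.6  -0. ] shift before turn mm [-491.6  -69.4 -359. ] after turn [-606.   -69.5   57.6]
```

```bash
python3 -m crank '[[[0,0,0,0,-0.0625,0,100],[0,0,0,-0.05,-0.001,-0.0365,100],[0,0,0,-0.05,-0.001,-0.0365,100],[0,0,0,-0.05,-0.001,-0.0365,100],[0,0,0,-0.05,-0.001,-0.0365,100]]]' && python3 -m crank '[[[0,0,0,-0.05,0,-0.0365,100],[0,0,0,-0.05,0,-0.0365,100],[0,0,0,-0.05,0,-0.0365,100],[0,0,0,-0.05,0,-0.0365,100],[0,0,0,-0.05,0,-0.0365,100]]]' && python3 -m crank '[[[0,0,0,-0.042,0,-0.031,100],[0,-10.4,0,0,0,0,100],[0,-10.4,0,0,0,0,100],[0,-10.4,0,0,0,0,100],[0,-10.4,0,0,0,0,100]]]'
python3 - <<'E'
from h import *
from rig import robot
o=robot.get_obs();p=wristcam(robot.camera("wrist"),o);pickle.dump((p,o),open("w1.pkl","wb"));cv2.imwrite("pics/w1.png",p["img"][:,:,::-1])
delta(o,[.558,-.033,.20],np.radians(66.6-180))
E
```

```text
time: 2.12
position: [0.3846, -0.3477, 0.2973]
tool_rot: [0.153, -0.69, 0.691, -0.153]
ft_force: [0.1, 0.6, 0.0]
grip_width: 0.0868
time: 2.75
position: [0.5341, -0.0765, 0.2974]
tool_rot: [0.153, -0.69, 0.691, -0.153]
ft_force: [1.0, -0.1, 0.5]
grip_width: 0.0871
time: 3.38
position: [0.5581, -0.0322, 0.2971]
tool_rot: [0.39, -0.59, 0.59, -0.39]
ft_force: [0.2, 0.4, -0.3]
grip_width: 0.0867
t 3.38 pos [ 0.5581 -0.0322  0.2971] yawx -113.0 q [-0.26  0.37  1.52 -0.    1.26  0.14] F [ 0.2  0.4 -0.3] grip 0.0867
turn(tool) deg [-0.   0.4  0. ] shift before turn mm [ 0.7 97.1  0.2] after turn [ 0.7 97.1  0.2]
```

View pics/w1.png

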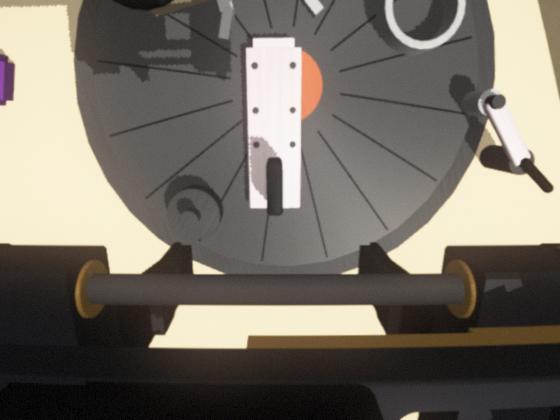

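```bash
python3 - <<'E'
from h import *
p,o=pickle.load(open("w1.pkl","rb"))
L=[.615,.068,np.radians(81.5)];C=[.584,.027,np.radians(66.6)]
overlay(p,L,C,(60,0,500,300),1.8,"pics/ov3.png")
E
```

```text
(no output)
```

View pics/ov3.png

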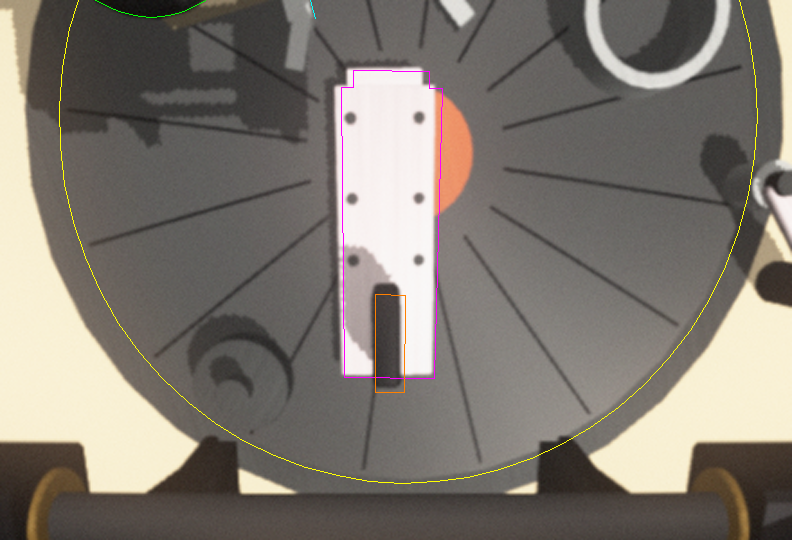

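```bash
python3 -m crank '[[[0,0,0,-0.06,0,0,100],[0,0,0,-0.06,0,0,100],[0,0,0,0,0,0,100],[0,0,0,0,0,0,100],[0,0,0,0,0,0,100]]]'
python3 - <<'E'
from h import *
from rig import robot
o=robot.get_obs();p=wristcam(robot.camera("wrist"),o);pickle.dump((p,o),open("w2.pkl","wb"))
L=[.615,.068,np.radians(81.5)];C=[.582,.028,np.radians(67.7)]
overlay(p,L,C,(0,0,560,300),1.42,"pics/ov4.png")
cv2.imwrite("pics/w2.png",cv2.resize(p["img"][0:240,60:380,::-1],None,fx=2.5,fy=2.5,interpolation=cv2.INTER_CUBIC))
E
```

```text
time: 4.05
position: [0.6053, 0.0765, 0.297]
tool_rot: [0.388, -0.591, 0.591, -0.387]
ft_force: [0.7, -0.8, -0.5]
grip_width: 0.0871
```

View pics/ov4.png

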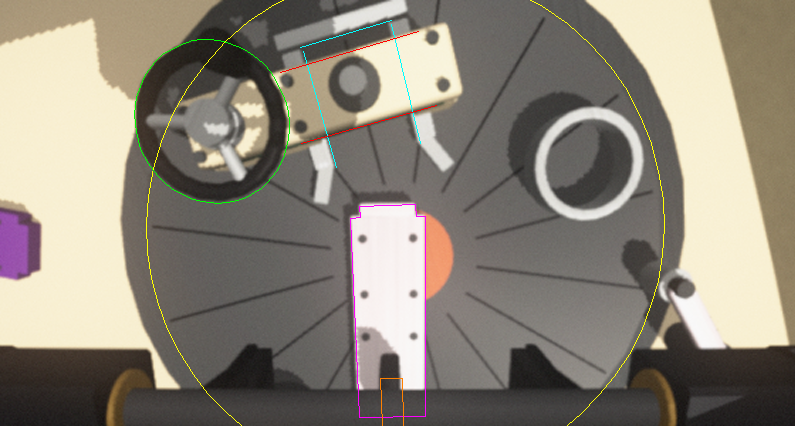

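View pics/w2.png

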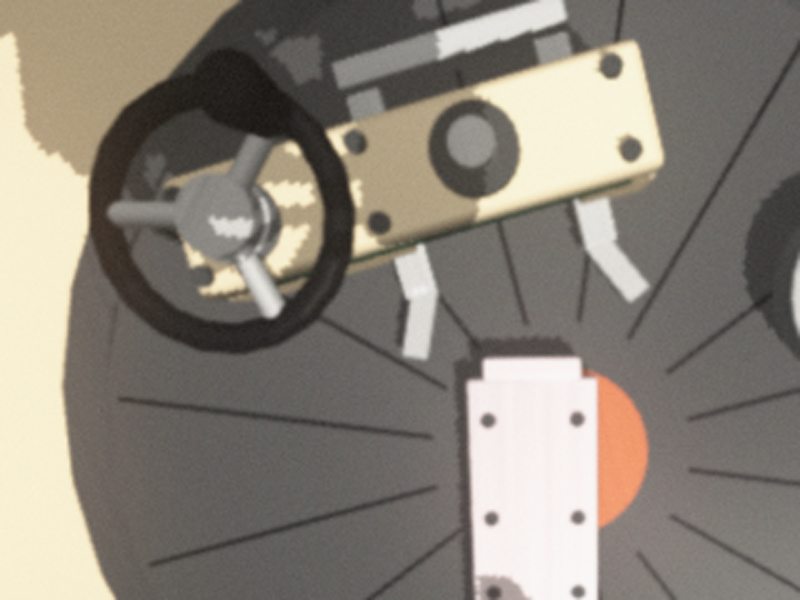

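```bash
python3 - <<'E'
from h import *
from scipy.optimize import least_squares
p,o=pickle.load(open("w2.pkl","rb"))
W=lambda x,y:np.array((60+x/2.5-.3,y/2.5-.3))
A=p2w(p,W(437,288),.032);B=p2w(p,W(588,249),.032);print(A,B,np.linalg.norm(A-B))
obs=[([.14,.1,.12],W(222,202)),([.095,.037,.032],W(437,288)),([.095,-.037,.032],W(588,249))]
def res(v):
    L=v[:3];f=lambda X:w2p(p,L2W(L,[X]))[0]
    r=[f(X)-u for X,u in obs]
    r+=[f([.165,v[3],.092])-W(637,41),f([.115,v[3],.092])-W(663,163)]
    # direction of bridge front edge: second end
    r+=[f([.115,v[4],.092])-W(205,293)]
    a=f([.19,v[5],.044])-W(340,88);b=f([.19,v[6],.044])-W(567,20);r+=[a,b]
    return np.concatenate(r)
r=least_squares(res,[.615,.068,1.42,-.08,.1,.05,-.05]);print(r.x.round(4),np.degrees(r.x[2]));print(r.fun.round(1).reshape(-1,2))
L=r.x[:3];C=[.582,.028,np.radians(67.7)]
overlay(p,L,C,(60,0,380,240),2.5,"pics/ov5.png")
t=pickle.load(open("top0.pkl","rb"));overlay(t,L,C,(190,95,360,265),3.5,"pics/ov5t.png")
E
```

```text
[0.59156677 0.17068097 0.032     ] [0.66538374 0.15818815 0.032     ] 0.07486665320418809
[ 0.6139  0.0709  1.4058 -0.0691  0.1264  0.0558 -0.0492] 80.54649676980594
[[-0.9  1.5]
 [ 1.  -0.5]
 [ 0.3 -0.5]
 [-0.3 -1.8]
 [ 0.3  1.9]
 [-0.2 -0.7]
 [-0.3 -1. ]
 [ 0.2  0.8]]
```

View pics/ov5.png

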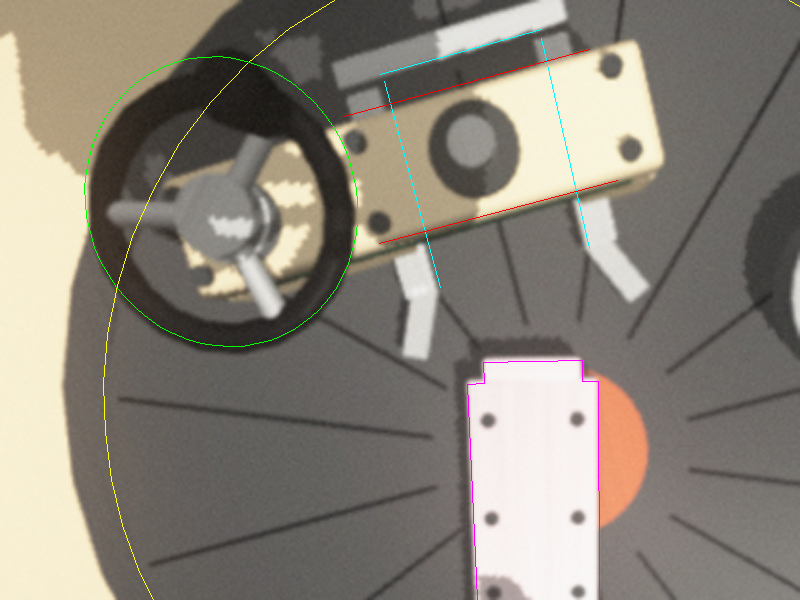

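View pics/ov5t.png

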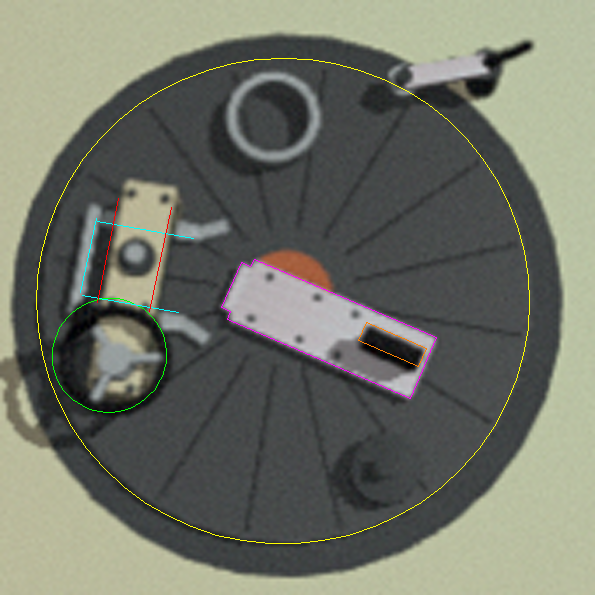

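```bash
python3 - <<'E'
from h import *
from rig import robot
o=robot.get_obs()
delta(o,[.5573,-.0321,.059],np.radians(67.7-180))
E
```

```text
t 4.1 pos [0.6054 0.0764 0.2971] yawx -113.5 q [-0.06  0.44  1.39 -0.    1.31  0.35] F [0.5 0.1 0.8] grip 0.0871
turn(tool) deg [ 0.  -1.2  0. ] shift before turn mm [118.6 238.2  -0.7] after turn [118.7 238.1  -3.3]
```

```bash
python3 -m crank '[[[0,-1.2,0,0.0594,0,-0.001,60],[0,0,0,0.0593,0,-0.002,60],[0,0,0,0,0.06,0,60],[0,0,0,0,0.06,0,60],[0,0,0,0,0.055,0,60]]]' 15
python3 - <<'E'
from h import *
from rig import robot
o=robot.get_obs();p=wristcam(robot.camera("wrist"),o)
delta(o,[.5573,-.0321,.059],np.radians(67.7-180))
overlay(p,[.6139,.0695,np.radians(80.8)],[.582,.028,np.radians(67.7)],(0,0,560,420),1.4,"pics/ov6.png")
E
```

```text
time: 4.72
position: [0.5567, -0.0321, 0.121]
tool_rot: [0.393, -0.587, 0.588, -0.394]
ft_force: [1.0, -0.1, 0.2]
grip_width: 0.0533
t 4.72 pos [ 0.5567 -0.0321  0.121 ] yawx -112.3 q [-0.26  0.59  1.7  -0.    0.85  0.13] F [ 1.  -0.1  0.2] grip 0.0533
turn(tool) deg [-0.1 -0.  -0. ] shift before turn mm [-0.2 62.   0.5] after turn [-0.2 62.   0.6]
```

View pics/ov6.png

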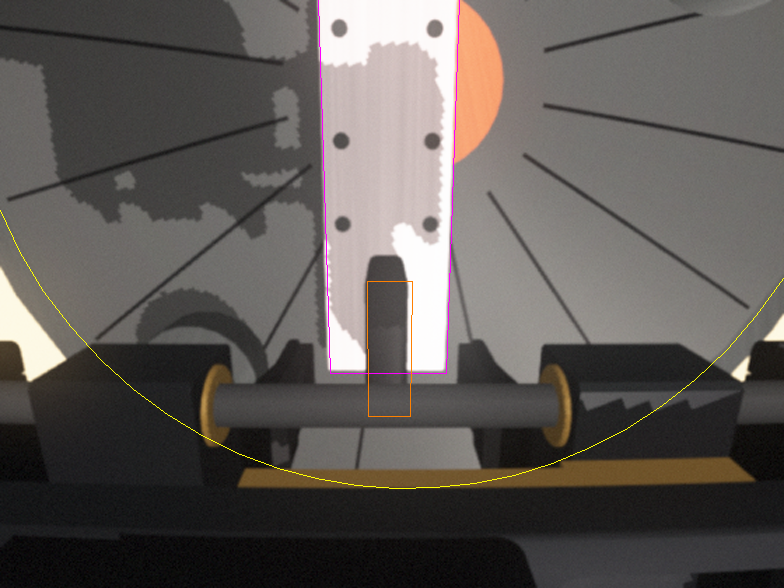

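```bash
python3 -m crank '[[[0,0,0,0,0.031,0.001,60],[0,0,0,0,0.031,0,60],[0,0,0,0,0,0,0],[0,0,0,0,0,0,0],[0,0,0,0,0,0,0]]]' 25
python3 - <<'E'
from h import *
from rig import robot
o=robot.get_obs()
L=[.6139,.0695,np.radians(80.8)]
for x in(-.150,-.12,.025):
    P=L2W(L,[[x,0,.059]])[0];print(x,P);delta(o,P,L[2]-np.pi)
E
```

```text
time: 5.4
position: [0.5591, -0.0314, 0.0619]
tool_rot: [0.394, -0.586, 0.588, -0.395]
ft_force: [0.1, 0.3, -0.4]
grip_width: 0.0299
-0.15 [ 0.58991782 -0.07857044  0.059     ]
t 5.4 pos [ 0.5591 -0.0314  0.0619] yawx -112.2 q [-0.26  0.69  1.73  0.    0.72  0.13] F [ 0.1  0.3 -0.4] grip 0.0299
turn(tool) deg [ -0.2 -13.   -0. ] shift before turn mm [32.1  3.  46.4] after turn [41.7  2.9 38. ]
-0.12 [ 0.59471426 -0.04895635  0.059     ]
t 5.4 pos [ 0.5591 -0.0314  0.0619] yawx -112.2 q [-0.26  0.69  1.73  0.    0.72  0.13] F [ 0.1  0.3 -0.4] grip 0.0299
turn(tool) deg [ -0.2 -13.   -0. ] shift before turn mm [ 2.9  3.  39.6] after turn [11.7  2.9 38. ]
0.025 [0.61789703 0.09417841 0.059     ]
t 5.4 pos [ 0.5591 -0.0314  0.0619] yawx -112.2 q [-0.26  0.69  1.73  0.    0.72  0.13] F [ 0.1  0.3 -0.4] grip 0.0299
turn(tool) deg [ -0.2 -13.   -0. ] shift before turn mm [-138.4    3.     7. ] after turn [-133.3    2.9   38. ]
```

```bash
python3 -m crank '[[[0,0,0,0,0,0,0],[0,0,0,0,0,0,0],[0,0,0,0,0,0,0],[0,0,0,0,0,0,0],[0,0,0,0,0,0,0]]]' 25
```

```text
time: 6.02
position: [0.558, -0.0309, 0.0612]
tool_rot: [0.394, -0.587, 0.587, -0.395]
ft_force: [-1.0, 1.2, 6.4]
grip_width: 0.0182
```

```bash
python3 -m crank '[[[0,-3.25,0,0.0015,0,0.0098,0],[0,-3.25,0,0.0017,0,0.0098,0],[0,-3.25,0,0.0019,0,0.0098,0],[0,-3.25,0,0.0021,0,0.0098,0],[0,0,0,0,0,0,0]]]' 25
python3 - <<'E'
from h import *
from rig import robot
o=robot.get_obs();p=wristcam(robot.camera("wrist"),o);pickle.dump((p,o),open("w3.pkl","wb"));t=robot.camera("top");pickle.dump(t,open("t3.pkl","wb"))
L=[.6139,.0695,np.radians(80.8)]
for x in(-.12,.025):
    P=L2W(L,[[x,0,.059]])[0];delta(o,P,L[2]-np.pi)
P=o["position"];C=[P[0]+.065*np.cos(L[2]),P[1]+.065*np.sin(L[2]),L[2]]
overlay(p,L,C,(0,0,560,420),1.4,"pics/ov7.png")
overlay(t,L,C,(190,95,360,265),3.5,"pics/ov7t.png")
E
```

```text
time: 6.65
position: [0.5901, -0.0481, 0.0613]
tool_rot: [-0.461, 0.54, -0.536, 0.458]
ft_force: [-7.6, 1.4, 11.5]
grip_width: 0.018
t 6.65 pos [ 0.5901 -0.0481  0.0613] yawx -99.0 q [-0.27  0.72  1.64 -0.    0.79 -0.11] F [-7.6  1.4 11.5] grip 0.018
turn(tool) deg [ 0.4  0.2 -0. ] shift before turn mm [0.1 2.2 4.7] after turn [0.1 2.3 4.7]
t 6.65 pos [ 0.5901 -0.0481  0.0613] yawx -99.0 q [-0.27  0.72  1.64 -0.    0.79 -0.11] F [-7.6  1.4 11.5] grip 0.018
turn(tool) deg [ 0.4  0.2 -0. ] shift before turn mm [-144.9    2.3    5.2] after turn [-144.9    2.3    4.7]
```

View pics/ov7.png

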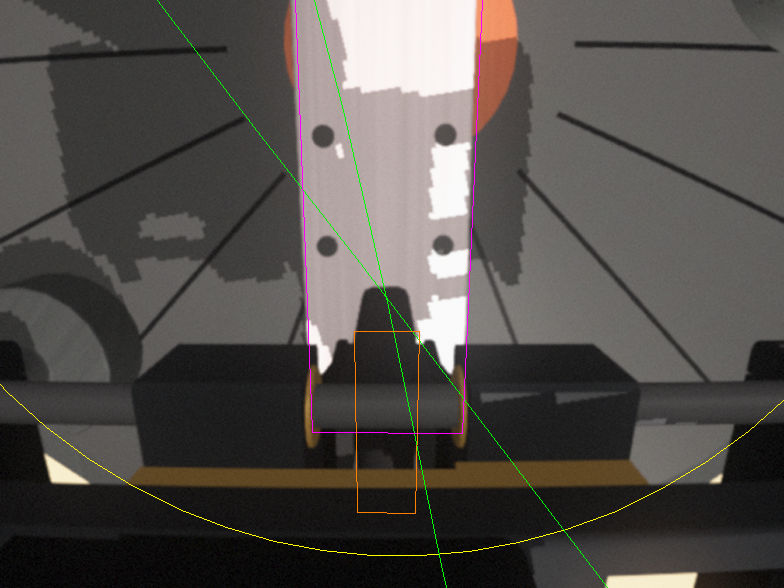

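View pics/ov7t.png

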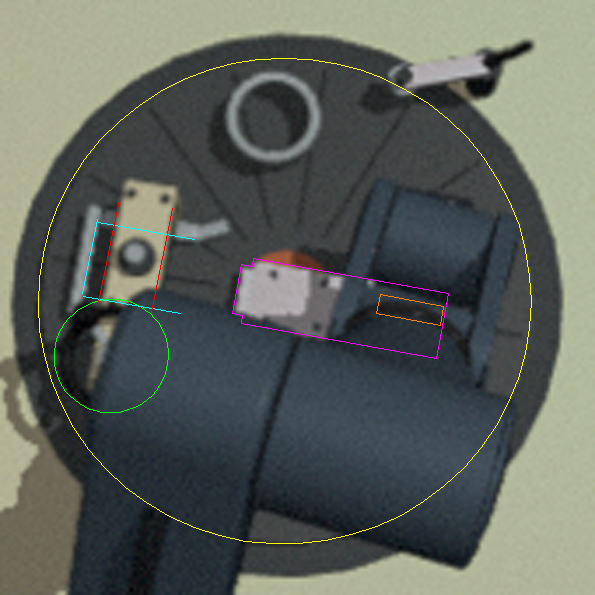

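```bash
python3 -m crank '[[[0,0,0,-0.01,-0.002,0.001,0],[0,0,0,-0.016,0,0,0],[0,0,0,-0.016,0,0,0],[0,0,0,-0.016,0,0,0],[0,0,0,-0.012,0,0,0]]]' 25
python3 - <<'E'
from h import *
from rig import robot
o=robot.get_obs()
L=[.6139,.0695,np.radians(80.8)]
P=L2W(L,[[.025,0,.059]])[0];delta(o,P,L[2]-np.pi)
E
```

```text
time: 7.38
position: [0.6051, 0.0212, 0.0615]
tool_rot: [-0.459, 0.538, -0.538, 0.459]
ft_force: [-0.1, -0.5, -6.6]
grip_width: 0.0179
t 7.38 pos [0.6051 0.0212 0.0615] yawx -99.1 q [-0.15  0.73  1.61  0.    0.81  0.01] F [-0.1 -0.5 -6.6] grip 0.0179
turn(tool) deg [ 0.1  0.1 -0. ] shift before turn mm [-74.1   2.5   1. ] after turn [-74.1   2.5   0.9]
```

```bash
python3 -m crank '[[[0,0,0,-0.012,0.001,0.0005,0],[0,0,0,-0.014,0,0,0],[0,0,0,-0.014,0,0,0],[0,0,0,-0.014,0,0,0],[0,0,0,-0.01,0,0,0]]]' 25
python3 - <<'E'
from h import *
from rig import robot
o=robot.get_obs()
L=[.6139,.0695,np.radians(80.8)]
P=L2W(L,[[.025,0,.059]])[0];delta(o,P,L[2]-np.pi)
E
```

```text
time: 8.0
position: [0.6162, 0.0835, 0.0612]
tool_rot: [0.459, -0.538, 0.538, -0.459]
ft_force: [-1.2, -3.1, -4.1]
grip_width: 0.0179
t 8.0 pos [0.6162 0.0835 0.0612] yawx -99.1 q [-0.04  0.74  1.56 -0.    0.83  0.12] F [-1.2 -3.1 -4.1] grip 0.0179
turn(tool) deg [-0.   0.1  0. ] shift before turn mm [-10.8   2.2  -0. ] after turn [-10.8   2.2  -0. ]
```

```bash
python3 -m crank '[[[0,0,0,-0.005,0.001,0,0],[0,0,0,-0.004,0,0,0],[0,0,0,-0.004,0,0,0],[0,0,0,-0.004,0,0,0],[0,0,0,0,0,0,0]]]' 25
python3 - <<'E'
from h import *
from rig import robot
o=robot.get_obs()
L=[.6139,.0695,np.radians(80.8)]
P=L2W(L,[[.025,0,.059]])[0];delta(o,P,L[2]-np.pi)
E
```

```text
time: 8.62
position: [0.6197, 0.0945, 0.0612]
tool_rot: [0.461, -0.535, 0.54, -0.458]
ft_force: [0.0, -17.1, 2.0]
grip_width: 0.0179
t 8.62 pos [0.6197 0.0945 0.0612] yawx -99.0 q [-0.02  0.75  1.55 -0.01  0.84  0.14] F [  0.  -17.1   2. ] grip 0.0179
turn(tool) deg [-0.1  0.2  0.4] shift before turn mm [ 0.6  2.2 -1.7] after turn [ 0.6  2.2 -1.7]
```

```bash
python3 -m crank '[[[0,0,0,-0.003,0,0,0],[0,0,0,0,0,0,0],[0,0,0,0,0,0,0],[0,0,0,0.004,0,0,0],[0,0,0,0.003,0,0,40]]]' 25; python3 -m crank '[[[0,0,0,0,0,0,55],[0,0,0,0,0,0,55],[0,0,0,0,0,0,55],[0,0,0,0,-0.03,0,55],[0,0,0,0,-0.06,0,55]]]'; python3 -m crank '[[[0,0,0,0,-0.06,0,55],[0,0,0,0,-0.06,0,55],[0,0,0,0,-0.03,0,55],[0,0,0,0,0,0,55],[0,0,0,0,0,0,55]]]'
python3 - <<'E'
from h import *
from rig import robot
o=robot.get_obs();p=wristcam(robot.camera("wrist"),o);pickle.dump((p,o),open("w4.pkl","wb"));s=robot.camera("scene");pickle.dump(s,open("s4.pkl","wb"))
L=[.6139,.0695,np.radians(80.8)]
delta(o,o["position"],L[2]-np.pi)
P=L2W(L,[[.09,0,0]])[0];C=[P[0],P[1],L[2]]
overlay(p,L,C,(0,0,560,300),1.42,"pics/ov8.png")
overlay(s,L,C,(175,170,375,345),3.3,"pics/ov8s.png")
E
```

```text
time: 9.25
position: [0.6194, 0.0951, 0.061]
tool_rot: [0.457, -0.539, 0.539, -0.459]
ft_force: [0.1, 0.3, -0.3]
grip_width: 0.0222
time: 9.88
position: [0.616, 0.0959, 0.1482]
tool_rot: [-0.46, 0.54, -0.537, 0.457]
ft_force: [0.8, 0.1, 1.0]
grip_width: 0.0478
time: 10.5
position: [0.617, 0.0957, 0.2985]
tool_rot: [-0.459, 0.539, -0.538, 0.458]
ft_force: [-0.1, 0.5, -0.1]
grip_width: 0.0481
t 10.5 pos [0.617  0.0957 0.2985] yawx -99.2 q [-0.02  0.46  1.35  0.    1.33  0.13] F [-0.1  0.5 -0.1] grip 0.0481
turn(tool) deg [0.2 0.  0. ] shift before turn mm [0. 0. 0.] after turn [0. 0. 0.]
```

View pics/ov8.png

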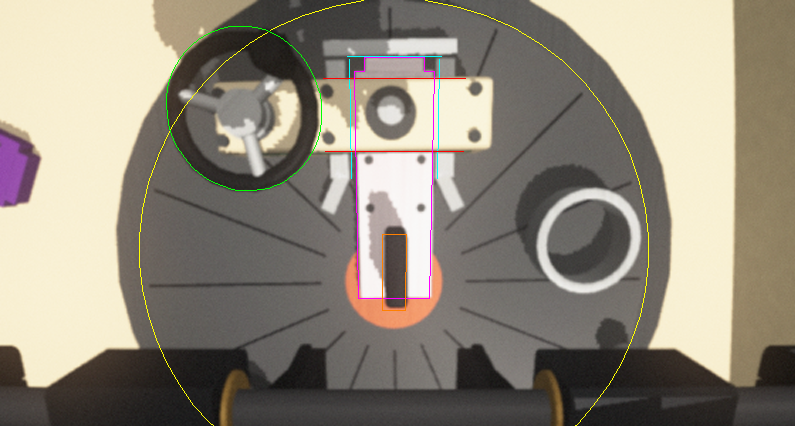

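View pics/ov8s.png

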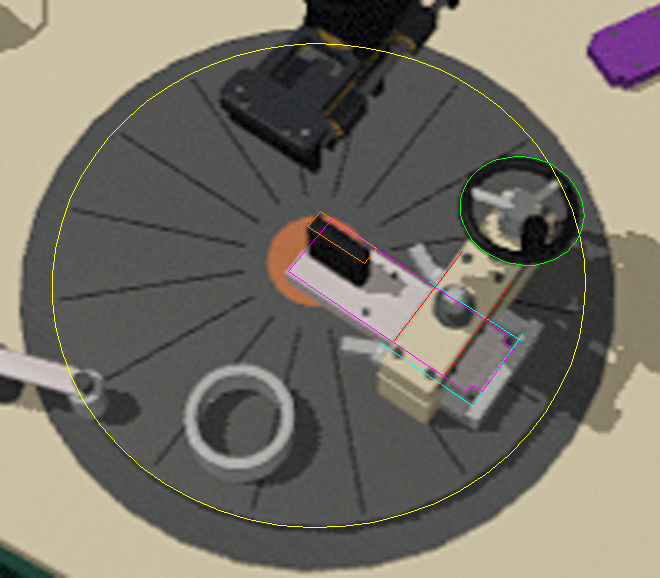

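```bash
python3 - <<'E'
from h import *
p,o=pickle.load(open("w4.pkl","rb"));s=pickle.load(open("s4.pkl","rb"))
a=cv2.resize(p["img"][10:100,105:355,::-1],None,fx=3.2,fy=3.2,interpolation=cv2.INTER_CUBIC)
b=cv2.resize(s["img"][225:305,290:345,::-1],None,fx=5,fy=5,interpolation=cv2.INTER_CUBIC)
cv2.imwrite("pics/z8.png",a);cv2.imwrite("pics/z8s.png",b)
E
```

```text
(no output)
```

View pics/z8.png

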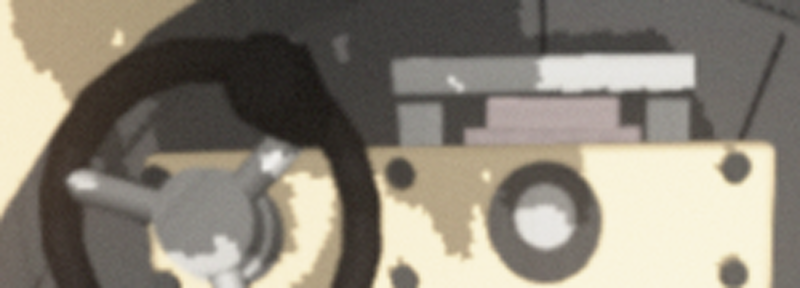

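View pics/z8s.png

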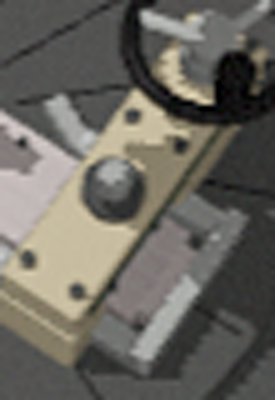

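```bash
python3 - <<'E'
from h import *
p,o=pickle.load(open("w4.pkl","rb"));s=pickle.load(open("s4.pkl","rb"))
L=[.6139,.0695,np.radians(80.8)];H=L2W(L,[[.14,.1,.12]])[0];print(H)
print([d for d in []])
for c,box,k,fn in ((p,(105,5,235,145),4.2,"k1.png"),(s,(305,205,360,255),11,"k2.png")):
    x0,y0,x1,y1=box
    im0=cv2.resize(c["img"][y0:y1,x0:x1,::-1],None,fx=k,fy=k,interpolation=cv2.INTER_CUBIC)
    im0=cv2.convertScaleAbs(im0,alpha=2.5 )
    print(fn,im0.shape)
    for ph in range(0,360,30):
        f=np.radians(ph)
        for z,col in((.12,(0,255,0)),(.166,(0,0,255))):
            q=(w2p(c,[H+[.042*np.cos(f),.042*np.sin(f),z-.12]])[0]+.5-[x0,y0])*k
            cv2.circle(im0,tuple(int(v) for v in q),4,col,-1)
            if z>.13: cv2.putText(im0,str(ph),tuple(int(v) for v in q),0,.45,(255,255,0),1)
    cv2.imwrite("pics/"+fn,im0)
E
```

```text
[0.53756974 0.2236872  0.12      ]
[]
k1.png (588, 546, 3)
k2.png (550, 605, 3)
```

View pics/k1.png

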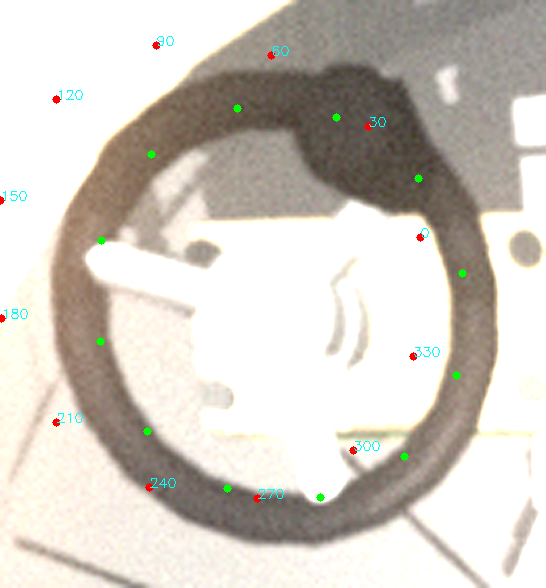

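View pics/k2.png

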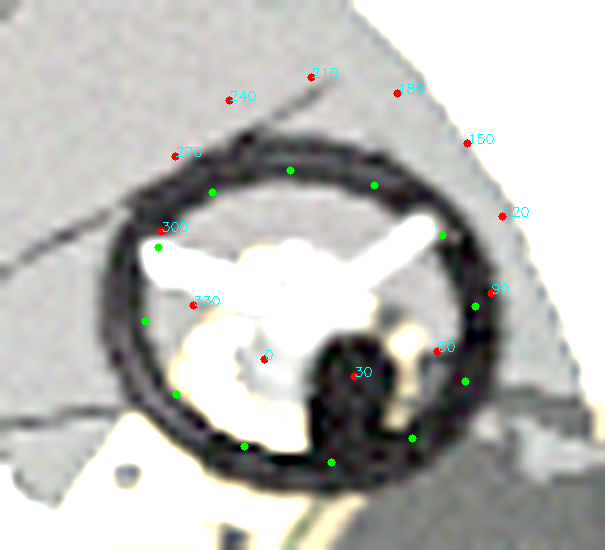

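```bash
python3 - <<'E'
from h import *
from rig import robot
o=robot.get_obs()
delta(o,[.573,.246,.135],np.radians(-99.2))
E
```

```text
t 10.6 pos [0.6169 0.0956 0.2976] yawx -99.2 q [-0.03  0.46  1.35  0.    1.33  0.13] F [ 0.2  0.  -0. ] grip 0.0479
turn(tool) deg [0.3 0.  0. ] shift before turn mm [-141.6  162.9  -66.6] after turn [-141.5  162.6  -67.4]
```

```bash
python3 -m crank '[[[0,0,0,-0.0472,0,-0.0224,75],[0,0,0,-0.0472,0,-0.0224,75],[0,0,0,-0.0472,0,-0.0224,75],[0,0,0,0,0.05,0,75],[0,0,0,0,0.045,0,75]]]' 20
python3 - <<'E'
from h import *
from rig import robot
o=robot.get_obs();p=wristcam(robot.camera("wrist"),o);pickle.dump((p,o),open("w5.pkl","wb"))
s=robot.camera("scene");pickle.dump(s,open("s5.pkl","wb"))
print([(d["at"],round(d["conf"],2)) for d in robot.spot_in(p,"crank_grip")])
delta(o,[.573,.246,.135],np.radians(-99.2))
im=p["img"][:,:,::-1].copy()
L=[.6139,.0695,np.radians(80.8)];H=L2W(L,[[.14,.1,.12]])[0]
for ph in range(20,61,10):
    f=np.radians(ph)
    for z,col in((.12,(0,255,0)),(.166,(0,0,255))):
        cv2.circle(im,tuple(int(v) for v in w2p(p,[H+[.042*np.cos(f),.042*np.sin(f),z-.12]])[0]),2,col,-1)
cv2.imwrite("pics/w5.png",cv2.resize(im,None,fx=1.4,fy=1.4))
cv2.imwrite("pics/s5.png",cv2.resize(s["img"][150:300,260:420,::-1],None,fx=4,fy=4,interpolation=cv2.INTER_CUBIC))
E
```

```text
time: 11.22
position: [0.5731, 0.2469, 0.2024]
tool_rot: [-0.46, 0.538, -0.538, 0.458]
ft_force: [0.4, 0.3, -1.3]
grip_width: 0.0648
[([239.5, 273.2], 0.57)]
t 11.22 pos [0.5731 0.2469 0.2024] yawx -99.1 q [ 0.23  0.56  1.46 -0.    1.12  0.39] F [ 0.4  0.3 -1.3] grip 0.0648
turn(tool) deg [0.1 0.1 0.1] shift before turn mm [ 0.8 67.4  0.2] after turn [ 0.9 67.4  0. ]
```

View pics/w5.png

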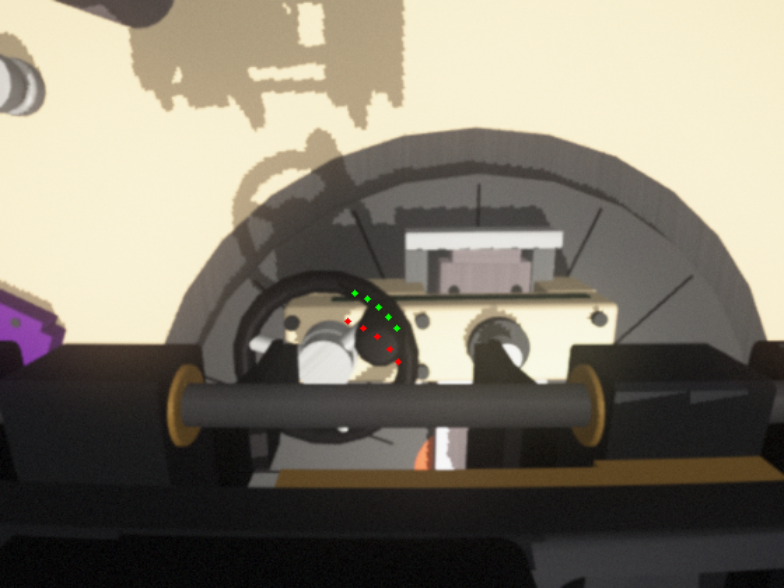

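View pics/s5.png

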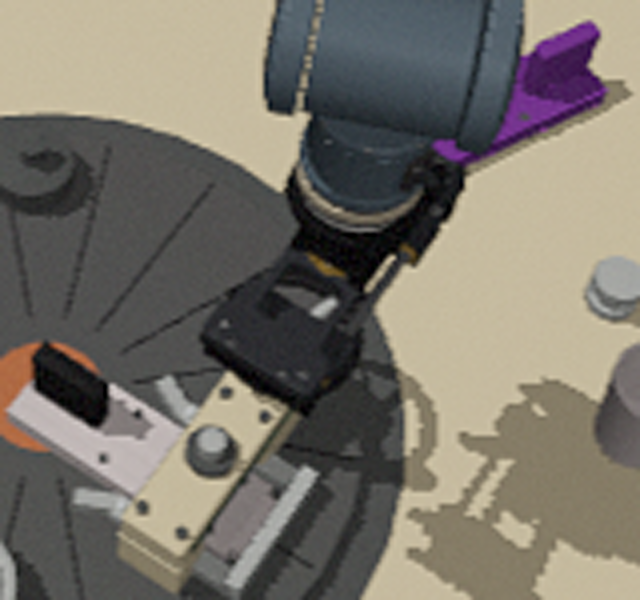

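```bash
python3 -m crank '[[[0,0,0,-0.0015,0.03,-0.002,75],[0,0,0,0,0.037,0,75],[0,0,0,0,0,0,20],[0,0,0,0,0,0,0],[0,0,0,0,0,0,0]]]' 20;  python3 -m crank '[[[0,0,0,0,0,0,0],[0,0,0,0,0,0,0],[0,0,0,0,0,0,0],[0,0,0,0,0,0,0],[0,0,0,0,0,0,0]]]' 20
```

```text
time: 12.0
position: [0.5743, 0.2481, 0.1404]
tool_rot: [0.457, -0.538, 0.539, -0.46]
ft_force: [-0.4, -0.4, -0.6]
grip_width: 0.0427
time: 12.62
position: [0.572, 0.2478, 0.1386]
tool_rot: [-0.459, 0.539, -0.538, 0.458]
ft_force: [-3.0, 0.4, 5.5]
grip_width: 0.0216
```

```bash
python3 - <<'E'
from h import *
x=np.array([-.158,-.987]);z=np.array([.987,-.158])
a=35.;
for i in range(16):
    b=a-12;d=42*np.array([np.cos(np.radians(b))-np.cos(np.radians(a)),np.sin(np.radians(b))-np.sin(np.radians(a))])
    print(i,b,(x@d).round(1),(z@d).round(1));a=b
E
```

```text
0 23.0 6.9 5.4
1 11.0 7.9 3.9
2 -1.0 8.5 2.1
3 -13.0 8.8 0.3
4 -25.0 8.6 -1.5
5 -37.0 8.1 -3.3
6 -49.0 7.3 -4.9
7 -61.0 6.1 -6.3
8 -73.0 4.7 -7.4
9 -85.0 3.0 -8.2
10 -97.0 1.2 -8.7
11 -109.0 -0.6 -8.8
12 -121.0 -2.4 -8.4
13 -133.0 -4.1 -7.8
14 -145.0 -5.6 -6.7
15 -157.0 -6.9 -5.4
```

```bash
cat > st.py <<'E'
from h import *
from rig import robot
o=robot.get_obs();L=[.6139,.0695,np.radians(80.8)];H=L2W(L,[[.14,.1,.12]])[0]
d=o["position"]-H;R=Ro.from_quat(o["tool_rot"]).as_matrix();F=o["ft_force"];ph=np.arctan2(d[1],d[0])
print("t",o["time"],"phi",np.degrees(ph).round(1),"r",np.hypot(*d[:2]).round(4),"z",o["position"][2].round(4),"F",F.round(1),"Ftan(cw)",(F[:2]@[np.sin(ph),-np.cos(ph)]).round(1),"Frad",(F[:2]@[np.cos(ph),np.sin(ph)]).round(1),"w",o["grip_width"])
E
python3 -m crank '[[[0,0,0,0.0069,0,0.0054,0],[0,0,0,0.0079,0,0.0039,0],[0,0,0,0.0085,0,0.0021,0],[0,0,0,0.0088,0,0.0003,0],[0,0,0,0.0086,0,-0.0015,0]]]' 20; python3 st.py
```

```text
time: 13.25
position: [0.5739, 0.2074, 0.1386]
tool_rot: [-0.459, 0.54, -0.537, 0.458]
ft_force: [-6.3, 5.1, 8.1]
grip_width: 0.0216
t 13.25 phi -24.2 r 0.0398 z 0.1386 F [-6.3  5.1  8.1] Ftan(cw) -2.0 Frad -7.8 w 0.021568820518575744
```

```bash
python3 -m crank '[[[0,0,0,0.0081,-0.002,-0.0053,0],[0,0,0,0.0073,0,-0.0049,0],[0,0,0,0.0061,0,-0.0063,0],[0,0,0,0.0047,0,-0.0074,0],[0,0,0,0,0,0,0]]]' 20; python3 st.py
```

```text
time: 13.88
position: [0.5462, 0.185, 0.1388]
tool_rot: [-0.459, 0.54, -0.537, 0.458]
ft_force: [-3.5, 6.8, -4.5]
grip_width: 0.0212
t 13.875 phi -77.4 r 0.0396 z 0.1388 F [-3.5  6.8 -4.5] Ftan(cw) 1.9 Frad -7.4 w 0.021249807384088427
```

```bash
python3 -m crank '[[[0,0,0,0.0005,0.001,-0.006,0],[0,0,0,0.001,0,-0.0065,0],[0,0,0,0.0002,0,-0.0065,0],[0,0,0,-0.0012,0,-0.0065,0],[0,0,0,0,0,0,0]]]' 20; python3 st.py
python3 - <<'E'
from h import *
from rig import robot
s=robot.camera("scene");cv2.imwrite("pics/s6.png",cv2.resize(s["img"][170:320,240:400,::-1],None,fx=4,fy=4,interpolation=cv2.INTER_CUBIC))
E
```

```text
time: 14.5
position: [0.541, 0.1852, 0.1398]
tool_rot: [0.449, -0.529, 0.547, -0.468]
ft_force: [31.5, -6.1, -28.4]
grip_width: 0.0219
t 14.5 phi -84.9 r 0.0387 z 0.1398 F [ 31.5  -6.1 -28.4] Ftan(cw) -30.8 Frad 8.8 w 0.021902102016098962
```

View pics/s6.png

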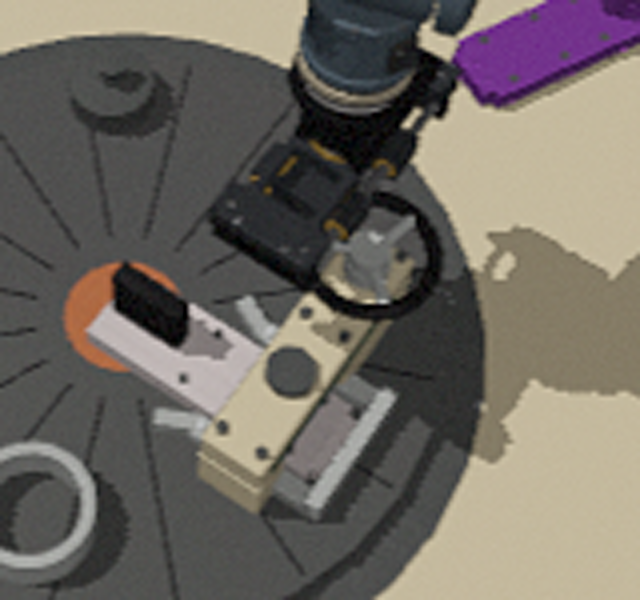

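```bash
python3 -m crank '[[[0,0,0,0,0,0,0],[0,0,0,0,0,0.006,0],[0,0,0,0,0,0.006,0],[0,0,0,0,0,0.002,0],[0,0,0,0,0,0,0]]]' 20; python3 st.py
```

```text
time: 15.18
position: [0.5444, 0.1852, 0.1394]
tool_rot: [0.454, -0.535, 0.542, -0.463]
ft_force: [11.5, 3.1, -10.7]
grip_width: 0.022
t 15.175 phi -80.0 r 0.0391 z 0.1394 F [ 11.5   3.1 -10.7] Ftan(cw) -11.9 Frad -1.0 w 0.02202628257191844
```

```bash
python3 -m crank '[[[0,0,0,0,0,0.003,10],[0,0,0,0,0,0,75],[0,0,0,0,0,0,75],[0,0,0,0,0,0,75],[0,0,0,0,0,0,75]]]' 20; python3 st.py;
```

```text
time: 15.8
position: [0.5396, 0.1846, 0.1392]
tool_rot: [-0.459, 0.538, -0.538, 0.458]
ft_force: [-0.4, -0.6, 0.3]
grip_width: 0.054
t 15.8 phi -87.0 r 0.0391 z 0.1392 F [-0.4 -0.6  0.3] Ftan(cw) 0.5 Frad 0.6 w 0.05397045271467574
```

```bash
python3 -m crank '[[[0,0,0,0,-0.02,0,75],[0,0,0,0,-0.05,0,75],[0,0,0,0,-0.05,0,75],[0,0,0,0.03,-0.05,0,75],[0,0,0,0.05,0,0,75]]]'; python3 - <<'E'
from h import *
from rig import robot
o=robot.get_obs();p=wristcam(robot.camera("wrist"),o);pickle.dump((p,o),open("w7.pkl","wb"));s=robot.camera("scene");t=robot.camera("top")
pickle.dump(s,open("s7.pkl","wb"))
print(o["ft_force"],o["position"])
cv2.imwrite("pics/s7.png",cv2.resize(s["img"][150:350,170:390,::-1],None,fx=3,fy=3,interpolation=cv2.INTER_CUBIC))
cv2.imwrite("pics/w7.png",cv2.resize(p["img"][:,:,::-1],None,fx=1.4,fy=1.4))
L=[.6139,.0695,np.radians(80.8)];H=L2W(L,[[.14,.1,.12]])[0]
for c,box,k,fn in ((p,(100,0,400,200),2.6,"k7.png"),(s,(305,205,360,255),11,"k7s.png")):
    x0,y0,x1,y1=box
    im0=cv2.convertScaleAbs(cv2.resize(c["img"][y0:y1,x0:x1,::-1],None,fx=k,fy=k,interpolation=cv2.INTER_CUBIC),alpha=2.2)
    for ph in range(-120,-30,10):
        f=np.radians(ph)
        for z,col in((.12,(0,255,0)),(.166,(0,0,255))):
            q=(w2p(c,[H+[.042*np.cos(f),.042*np.sin(f),z-.12]])[0]+.5-[x0,y0])*k
            cv2.circle(im0,tuple(int(v) for v in q),3,col,-1)
    cv2.imwrite("pics/"+fn,im0)
E
```

```text
time: 16.42
position: [0.5298, 0.106, 0.314]
tool_rot: [0.456, -0.535, 0.54, -0.462]
ft_force: [1.4, -0.4, -0.4]
grip_width: 0.0651
[ 1.3665293  -0.3863705  -0.41889792] [0.52981162 0.10602124 0.31395019]
```

View pics/s7.png

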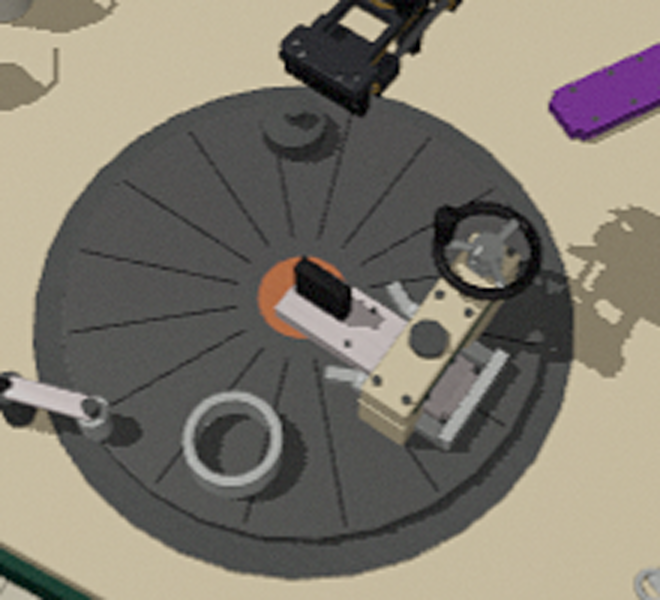

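View pics/k7.png

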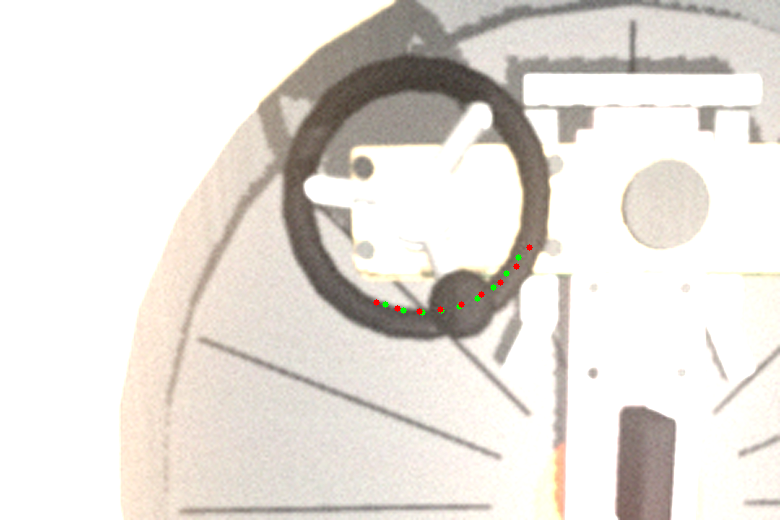

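View pics/k7s.png

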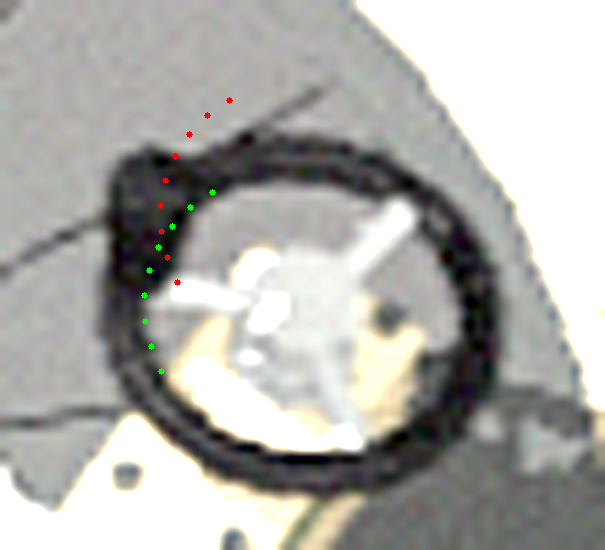

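```bash
python3 - <<'E'
from h import *
from rig import robot
o=robot.get_obs();p,_=pickle.load(open("w7.pkl","rb"))
K=p2w(p,(100+462/2.6-.3,300/2.6-.3),.15);print("knob",K)
T=K+.036*np.array([.987,-.158,0]);T[2]=.136
delta(o,T,np.radians(-99.2))
E
```

```text
knob [0.54556123 0.18370993 0.15      ]
t 16.57 pos [0.5266 0.1042 0.3096] yawx -99.4 q [-0.01  0.32  1.55 -0.    1.27  0.15] F [0.3 0.1 0.6] grip 0.0651
turn(tool) deg [-0.  -0.2  0. ] shift before turn mm [-81.7 173.6  41.7] after turn [-81.6 173.6  41.9]
```

```bash
python3 -m crank '[[[0,0,0,-0.041,0,0.021,0],[0,0,0,-0.041,0,0.021,0],[0,0,0,0,0.05,0,0],[0,0,0,0,0.05,0,0],[0,0,0,0,0,0,0]]]' 20; python3 st.py; python3 -m crank '[[[0,0,0,0,0,0,0],[0,0,0,0,0,0,0],[0,0,0,0,0.04,0,0],[0,0,0,0,0.033,0,0],[0,0,0,0,0,0,0]]]' 20; python3 st.py
```

```text
time: 17.2
position: [0.5779, 0.1807, 0.2044]
tool_rot: [-0.462, 0.541, -0.536, 0.455]
ft_force: [-0.2, 0.4, 0.2]
grip_width: 0.0232
t 17.2 phi -46.8 r 0.0589 z 0.2044 F [-0.2  0.4  0.2] Ftan(cw) -0.1 Frad -0.4 w 0.02322147443433313
time: 17.82
position: [0.5809, 0.1798, 0.1355]
tool_rot: [-0.459, 0.539, -0.538, 0.458]
ft_force: [0.2, 0.4, -0.6]
grip_width: 0.0006
t 17.825 phi -45.3 r 0.0616 z 0.1355 F [ 0.2  0.4 -0.6] Ftan(cw) -0.4 Frad -0.1 w 0.0006152099898031465
```

```bash
python3 -m crank '[[[0,0,0,0,0,-0.004,0],[0,0,0,0,0,-0.004,0],[0,0,0,0,0,-0.004,0],[0,0,0,0,0,0,0],[0,0,0,0,0,0,0]]]' 20; python3 st.py; python3 -m crank '[[[0,0,0,0,0,-0.003,0],[0,0,0,0,0,-0.003,0],[0,0,0,0,0,0,0],[0,0,0,0,0,0,0],[0,0,0,0,0,0,0]]]' 20; python3 st.py
```

```text
time: 18.45
position: [0.5701, 0.182, 0.1364]
tool_rot: [0.458, -0.538, 0.538, -0.459]
ft_force: [0.1, 0.0, -0.2]
grip_width: 0.0002
t 18.45 phi -52.0 r 0.0529 z 0.1364 F [ 0.1  0.  -0.2] Ftan(cw) -0.1 Frad 0.0 w 0.00016953033279067738
time: 19.08
position: [0.5677, 0.1827, 0.1368]
tool_rot: [0.456, -0.537, 0.54, -0.461]
ft_force: [6.9, -1.1, -2.2]
grip_width: 0.0007
t 19.075 phi -53.7 r 0.0509 z 0.1368 F [ 6.9 -1.1 -2.2] Ftan(cw) -4.9 Frad 5.0 w 0.0006894370942915496
```

```bash
python3 -m crank '[[[0,0,0,0,0,-0.003,0],[0,0,0,0,0,-0.003,0],[0,0,0,0,0,-0.002,0],[0,0,0,0,0,0,0],[0,0,0,0,0,0,0]]]' 20; python3 st.py
```

```text
time: 19.7
position: [0.5663, 0.1835, 0.138]
tool_rot: [0.452, -0.533, 0.543, -0.464]
ft_force: [16.1, -3.3, -5.2]
grip_width: 0.0005
t 19.7 phi -54.5 r 0.0494 z 0.138 F [16.1 -3.3 -5.2] Ftan(cw) -11.2 Frad 12.1 w 0.0005411932816337994
```

```bash
python3 -m crank '[[[0,0,0,0,0,0.014,0],[0,0,0,0,0,0.014,0],[0,0,0,0,-0.05,0,0],[0,0,0,0,-0.06,0,0],[0,0,0,0,-0.06,0,0]]]' 20; python3 -m crank '[[[0,0,0,0.06,0,0,0],[0,0,0,0.06,0,0,0],[0,0,0,0.04,0,0,0],[0,0,0,0,0,0,0],[0,0,0,0,0,0,0]]]'; python3 - <<'E'
from h import *
from rig import robot
o=robot.get_obs();p=wristcam(robot.camera("wrist"),o);s=robot.camera("scene")
print(o["time"],o["ft_force"].round(1),o["position"])
L=[.6139,.0695,np.radians(80.8)];P=L2W(L,[[.09,0,0]])[0];C=[P[0],P[1],L[2]]
overlay(p,L,C,(0,0,560,300),1.42,"pics/f1.png")
cv2.imwrite("pics/f2.png",cv2.resize(s["img"][:,:,::-1],None,fx=1.4,fy=1.4))
E
```

```text
time: 20.32
position: [0.5828, 0.1797, 0.307]
tool_rot: [-0.459, 0.539, -0.538, 0.458]
ft_force: [0.9, -0.6, -0.7]
grip_width: 0.0008
time: 20.95
position: [0.5579, 0.0223, 0.3058]
tool_rot: [-0.458, 0.539, -0.538, 0.458]
ft_force: [0.1, -0.3, 0.1]
grip_width: 0.0005
20.95 [ 0.1 -0.3  0.1] [0.55793681 0.02227344 0.3057667 ]
```

View pics/f1.png

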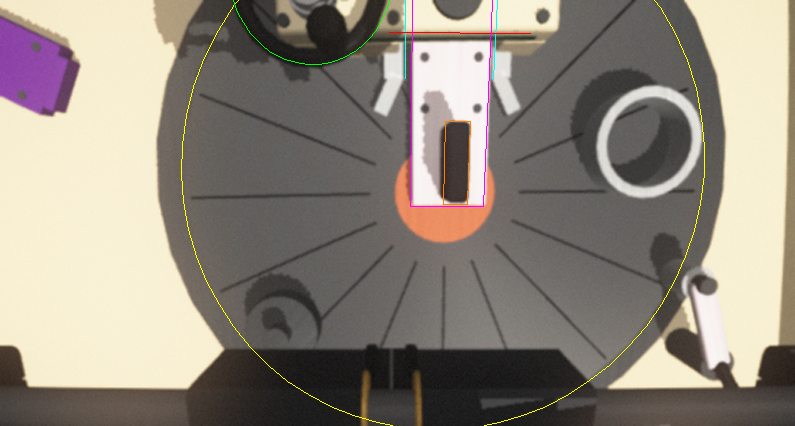

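View pics/f2.png

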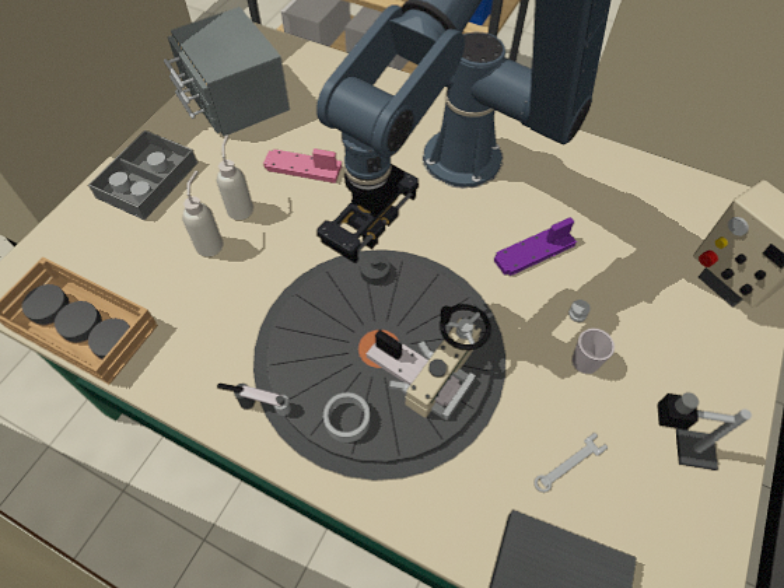

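The wrist picture shows the carrier seated in the lane, with its fin at (455,160) on the modelled seated position. In the scene picture the ring (347,416), weight (375,268), bottles (205,225) and (235,190), and cup (592,350) all stand where they were, and the robot touches nothing.

```bash
python3 -c "
from rig import robot
print(robot.hand_in())"
```

```text
the job is handed in; nothing more can be done
None
```

The carrier is nose-first against the end stop, the press foot has been wound down onto it, and I handed the job in at about 21 s; no verdict was reported.

- **Carrier:** I gripped the aluminium carrier by its fin and slid it along the lane. About 17 N of resistance built up at the expected stopping point. The close wrist view then showed the nose at the stop face, and the last wrist picture still had the carrier there.
- **Handwheel:** I gripped the knob and carried it about 115–120° clockwise until it resisted firmly, at about 31 N along the turn against the 2–4 N it normally takes. After letting go, I pushed the knob again with shut fingers. It took 16 N and moved less than 2 mm, so the foot is resting on the carrier.
- **Bystanders:** In the last scene picture the ring, weight, bottles and cup stand where they started. The robot was clear of everything, with wrist force near zero.

Some checks were weaker or disagreed:
- **Foot contact:** The foot cannot be seen under the bridge, so contact is inferred from the resistance and from the spindle having dropped in the pictures.
- **Knob angle:** The arm read −85° at the hardest push, but the picture after release showed −80°. I put this down to the tool tilting under load.
- **Wheel centre:** My estimate was about 2 mm off, which gave side forces of up to about 9 N while winding.

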